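Lock the air regulator's setting, then open the air

TASK

Lock the setting of the bench air regulator: turn the blue outer ring clockwise (seen from above) until it runs up against its rubber seat and is snug but not forced, without shifting the yellow T-handle in its middle. Only then swing the red valve lever round until it lies fully in line with the pipe, and let go. Leave the bottle, jar and bearing beside it where they are.

Things in the scene. Friction and masses are not known exactly. Their poses are not given: they have to be found in the camera images.
- regulator: Air regulator bolted to the bench, fixed. Origin on the bench, under the axis of ring and T-handle; z up. Base plate 12 mm thick, x -65..65, y -60..240 mm. Aluminium block 56 x 56 mm to 74 mm height, bonnet 54 mm wide to 88 mm. Gauge on its +x side to x 58, height 69 mm. Brass pipe, up to 36 mm thick, along +y at 42 mm height to a clamp at y 215 mm; ball valve at y 150 mm.
- lock_ring: Blue knurled lock ring, the outer knob: 56 mm diameter, 20 mm tall, heights 102..122 mm, open space round its rim, black skirt below. Origin: centre of its underside, on the axis; z up. Turns clockwise from above to tighten, with 0.12 N m friction; stays where left. Somewhere 0.2 to 1.4 rad clockwise of its start (unseen, differs each time) it meets a rubber seat on the regulator.
- ring_mark (a point): White mark on the ring's top, on its own -x side, 24.5 mm from the axis, height 122 mm. Once the ring touches its seat, torque rises 4 N m per rad. Snug: 0.2 to 0.6 N m on the seat (0.05 to 0.15 rad past first touch), beside the ring's friction; held a moment; under 0.18 is loose, over 0.7 is forced and spoils the rubber. Let go, it may spring back up to 0.12 rad, still against the seat.
- t_handle_end (a point): One end of the yellow T-handle (inner knob, holds the setting): bar 38 long, 10 wide, 14 mm tall, centred on the axis, heights 128..142 mm, on a black hub of 18 mm diameter that starts at the ring's top. This point is 19 mm from the axis, height 135 mm. The handle turns very easily (0.02 N m) and must stay put: this end may not move more than 4 mm.
- valve_lever (a joint): Red valve lever, turning about a vertical axis. 0 = closed, pointing along the regulator's +x, across the pipe; grows counter-clockwise from above; 1.571 = fully open at a hard stop, in line with the pipe (+y). Friction 0.12 N m, stays where left. A bar 14 mm wide, 10 mm tall (heights 81..91 mm), reaching 100 mm from its axis, open space above and at both sides.
- valve_axis (a point): Point on the valve lever's vertical axis at the lever's height, 86 mm above the bench; fixed, at y 150 mm of the regulator.
- valve_lever_end (a point): Middle of the free end of the red lever, 100 mm from its axis, 86 mm above the bench.
- oil_bottle: Bystander: loose green plastic bottle, 56 mm diameter, 130 mm tall, standing on the bench. Origin: centre of its underside.
- parts_jar: Bystander: loose amber glass jar, 70 mm diameter, 90 mm tall, standing on the bench. Origin: centre of its underside.
- bearing: Bystander: loose steel bearing ring, 72 mm diameter, 18 mm tall, lying on the bench. Origin: centre of its underside.

How it is judged:
On the way, in this order (a step that is already met when the one before it is completed fails the run):
1. the lock ring is turned snug against its rubber seat (at least 9 N, about 0.18 N m, on the seat, for 0.2 s) (contact force between lock_ring and regulator above 9 N), for 0.2 s.
2. then the valve lever is swung to within 0.12 rad of fully open, in line with the pipe (value of joint valve_lever above 1.45 rad), for 0.2 s.
At the end, for the whole second after the job is handed in: The lock ring still presses on its seat (more than 2.5 N) and is at rest, the T-handle's end is within 4 mm of where it began, the valve lever is within 0.12 rad of fully open and at rest, and bottle, jar and bearing are within 25 mm of where they began (contact force between lock_ring and regulator above 2.5 N and distance of t_handle_end from where it was at the start of the episode below 0.004 m and value of joint valve_lever above 1.45 rad and velocity of joint valve_lever below 0.05 rad/s and angular speed of lock_ring below 0.1 rad/s and distance of each of oil_bottle, parts_jar, bearing from where it was at the start of the episode below 0.025 m); the robot touches nothing.
It fails at once if the lock ring is forced: more than 36 N (0.7 N m) on its rubber seat (contact force between lock_ring and regulator above 36 N).
It fails at once if the T-handle is shifted: its end moves more than 4 mm (not (distance of t_handle_end from where it was at the start of the episode below 0.004 m)).
It fails at once if a bystander is moved more than 25 mm (distance of any of oil_bottle, parts_jar, bearing from where it was at the start of the episode above 0.025 m).
It also fails if it takes over 62 s, if anything falls off the work surface, if the arm or the gripper's body presses on something with over 40 N, if the wrist force passes 120 N, or if a joint passes its speed limit or range.

ROBOT

A 6-joint arm with a two-finger parallel gripper is mounted at the origin on the work surface. World frame = base frame: x ahead of the robot, y to its left, z up, the work surface at z = 0. Lengths are in m, angles in rad, forces in N, time in s.
With the tool pointing down it reaches from about 0.35 to 0.875 m from the base axis. Payload 15.5 kg.
Tool frame: the origin (TCP) lies between the finger pads; the fingertips stand 22 mm ahead of it and the grasp point (between the pads) lies 3 mm ahead of it; x points along the fingers, y is the direction in which the jaws open and shut, and the axes are right-handed (so a half turn about x gives the same grasp; the last joint's range is limited). The gripper opens to 85 mm and grips with 20 to 120 N. Pads are 22 mm wide; open, the fingers measure 114 mm over their backs; the gripper's body (76 mm by 85 mm) begins 54 mm behind the grasp point. The pads swing forward as they close: fully open they stand 13 mm farther back than shut.
Start: joints at [-1.423, 0.494, 1.345, -0, 1.302, -0.096], TCP at [0.15, -0.607, 0.253] pointing down, gripper open.
Joint ranges: [-2.91, 2.91], [-0.82, 2.16], [0.22, 2.67], [-1.22, 4.37], [0.12, 2.79], [-3.08, 3.08]. Speed limits (rad/s): [1.89, 1.89, 2.57, 3.01, 3.01, 3.01].

INTERFACE

Orientations are given as a rotation vector (axis times angle).
In Python, from station import env gives the robot as it stands. The module is installed in compiled form; this text tells all that it offers.
- The arm moves only by the shell command python3 -m crank 'ROWS' [FORCE]. ROWS is JSON, a list of rows, each a list of 5 numbers: the closure, from 0 (fully open) to 1 (shut), then the shift along the tool's x, y, z in units of 25 mm (1.0 is 25 mm), then the turn about the tool's x in units of 6 degrees (1.0 is 6 degrees). A call has 1 to 20 rows; each row shifts and turns the pose as measured when the row begins, along the tool's axes as they then stand; what a row does not reach is not made up. A row lasts 1/12 s, in which the tool goes at most 41.7 mm and 7.16 degrees, less where a joint would pass 70% of its speed; a pose out of reach is approached as far as the arm can. A call is refused whole if a number of a shift passes 1 or a number of a turn 1, either way. A call with a gripper value outside its range is refused whole. The fingers move at their own pace and stop on an object; FORCE is the grip in N (left out, the last holds). Time passes only in rows, so rows that do not move let the fingers close. It gives the time, the measured TCP pose, the force and the opening at its end, in the units of the state.
- env.read_state(): the state, without advancing time (a new reading comes with each control period).
- env.camera(name): name is "scene" or "top"; returns a dict with "pixels" (420x560x3 uint8, blue, green, red), "intrinsics" (3x3 intrinsics, pixels), "k1" (the pictures are not rectified: a ray, as slopes to the right and down, at radius r is drawn at 1 + k1 r^2 times it, then the intrinsics apply), "R" (3x3) and "t" (3): a world point X has camera coordinates R X + t. Camera axes: x right, y down, z forward; pixel columns grow to the right and rows downward; lengths in m; the calibration is good to about 2 mm. A picture is of the moment at which its call begins. There is no depth.
- env.close_job(): hands the job in, once; it reports no verdict.
The state is a dict: "time": time; "joints": joint angles; "qvel": joint speeds; "joint_torque": joint torques, N m; "ee_pos": TCP position; "orientation": TCP orientation; "ft_force": force on the tool from outside, world axes, zero at the start; "ft_torque": the same for the moment, N m; "finger_gap": finger opening in m.
Only numpy, scipy, OpenCV 4.12 (cv2) and the standard library are available. Lean on these libraries where they do the work, as an engineer would, in place of code of your own. Each camera call takes 0.05 s, during which the arm holds its last target.

## Working session

There is one attempt and no reset: what is moved stays moved. The work goes in short steps, Python scripts to look and compute and a shell command to move; the robot and the scene stay as the last step left them, time stands still between calls to the robot, and variables do not carry over. Pictures are saved under pics/ and viewed, and the job is handed in when it is done.

```bash
mkdir -p pics; python3 - <<'E'
from station import env
import cv2,numpy as np
s=env.read_state()
for k,v in s.items(): print(k,np.round(v,4))
for n in("scene","top"):
    c=env.camera(n); cv2.imwrite(f"pics/{n}0.png",c["pixels"]); print(n,c["intrinsics"],c["k1"],c["R"],c["t"])
E
```

```text
time 0.0
joints [-1.4235  0.4942  1.3461 -0.      1.3025 -0.0955]
qvel [ 0.0022  0.0014 -0.001   0.0021 -0.0001  0.0008]
joint_torque [ 2.20000e-03 -8.82155e+01 -3.83872e+01 -2.00000e-04  1.01000e-02
  0.00000e+00]
ee_pos [ 0.1502 -0.6063  0.2527]
orientation [ 2.0929  0.2567 -2.093 ]
ft_force [ 0.5054 -0.541  -1.046 ]
ft_torque [0.0208 0.0206 0.0123]
finger_gap 0.0852
scene [[508.55506739   0.         281.9961124 ]
 [  0.         508.55506739 214.20613945]
 [  0.           0.           1.        ]] -0.13385058240894143 [[ 0.74060662  0.67174868  0.01598536]
 [ 0.51637932 -0.55376663 -0.65321889]
 [-0.42994677  0.49203274 -0.75700036]] [-0.43114506 -0.22450067  1.7332019 ]
top [[424.49001617   0.         281.36664793]
 [  0.         424.49001617 205.07240596]
 [  0.           0.           1.        ]] -0.0829699478844368 [[-0.02737458 -0.99935006  0.02345388]
 [-0.99669118  0.02549037 -0.07718122]
 [ 0.07653321 -0.02548908 -0.99674118]] [-1.06985447e-03  5.52607315e-01  1.13733943e+00]
```

View pics/scene0.png

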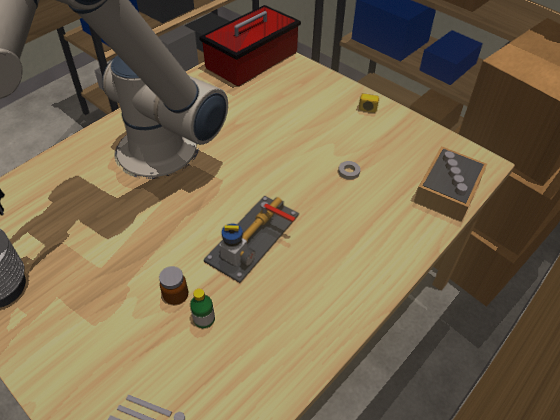

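View pics/top0.png

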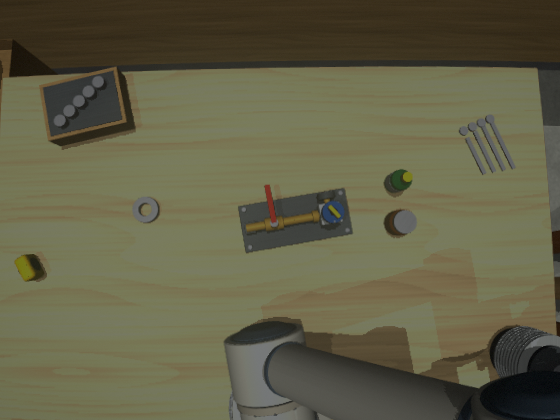

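The top view shows the ring and T-handle at about (332,212). The pipe runs left to the valve at (275,223), and the lever points up to (267,186). The bottle is at (400,180), the jar at (403,222) and the bearing at (146,209). I'll zoom in next.

```bash
python3 - <<'E'
import cv2
a=cv2.imread("pics/top0.png")[170:265,230:425]; cv2.imwrite("pics/topz.png",cv2.resize(a,None,fx=4,fy=4,interpolation=cv2.INTER_CUBIC))
a=cv2.imread("pics/scene0.png")[190:285,200:310]; cv2.imwrite("pics/scz.png",cv2.resize(a,None,fx=6,fy=6,interpolation=cv2.INTER_CUBIC))
E
```

```text
(no output)
```

View pics/topz.png

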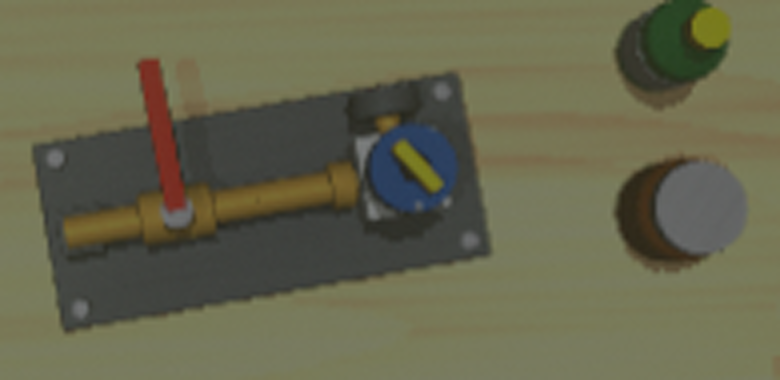

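View pics/scz.png

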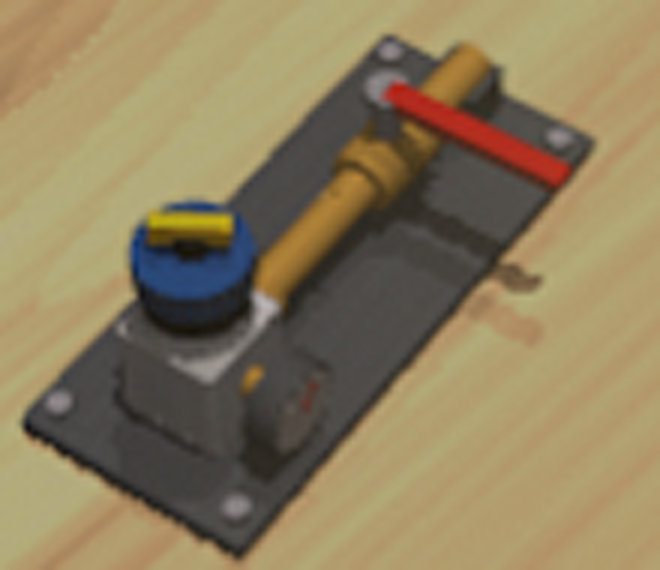

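```bash
cat > h.py <<'E'
import numpy as np,cv2
from scipy.optimize import least_squares
from station import env
def proj(c,X):
    p=np.atleast_2d(X)@np.array(c["R"]).T+np.array(c["t"]); s=p[:,:2]/p[:,2:]
    s=s*(1+c["k1"]*(s**2).sum(1,keepdims=True)); K=np.array(c["intrinsics"])
    return s*[K[0,0],K[1,1]]+K[:2,2]
def unproj(c,uv,z):
    K=np.array(c["intrinsics"]); d=(np.array(uv,float)-K[:2,2])/[K[0,0],K[1,1]]
    s=d.copy()
    for _ in range(20): s=d/(1+c["k1"]*(s@s))
    R=np.array(c["R"]);t=np.array(c["t"]); o=-R.T@t; r=R.T@np.r_[s,1]
    return o+r*(z-o[2])/r[2]
E
python3 - <<'E'
from h import *
T=env.camera("top");S=env.camera("scene")
tz=lambda u,v:(230+(u-1.5)/4,170+(v-1.5)/4)
sz=lambda u,v:(200+(u-2.5)/6,190+(v-2.5)/6)
# local points: plate top corners z .012 ; order
tp=[((65,240,12),tz(36,146)),((65,-60,12),tz(457,73)),((-65,-60,12),tz(490,252)),((-65,240,12),tz(66,330)),
 ((0,0,122),tz(413,168)),((0,150,90),tz(176,212)),((100,150,91),tz(150,61))]
sp=[((65,240,12),sz(594,145)),((65,-60,12),sz(240,545)),((-65,-60,12),sz(28,418)),((-65,240,12),sz(388,37)),((100,150,91),sz(566,172))]
def w(p,l):
    l=np.array(l)/1000;c,s=np.cos(p[2]),np.sin(p[2]);return [p[0]+c*l[0]-s*l[1],p[1]+s*l[0]+c*l[1],l[2]]
def res(p,a=True):
    r=[proj(T,w(p,l))[0]-np.array(u) for l,u in tp]+[proj(S,w(p,l))[0]-np.array(u) for l,u in sp]
    return np.ravel(r)
x0=unproj(T,tz(413,168),.122)
f=least_squares(res,[x0[0],x0[1],.1],loss='soft_l1'); print(f.x, np.degrees(f.x[2])); print(np.round(f.fun.reshape(-1,2),1))
print("ring px",x0)
a=unproj(T,tz(397,145),.142);b=unproj(T,tz(438,188),.142);print("T",a,b,(a+b)/2,np.degrees(np.arctan2(*(b-a)[1::-1])))
print("lever",unproj(T,tz(176,212),.091),unproj(T,tz(150,61),.091))
print("bottle",unproj(T,tz(710,27),.13),"jar",unproj(T,tz(702,207),.09))
E
```

```text
[ 0.52557416 -0.14104049  0.14906231] 8.540641413379094
[[-1.6 -0.3]
 [-0.  -0.8]
 [ 0.4  0.6]
 [-1.1  0.5]
 [-0.1 -0.2]
 [-0.1 -0.3]
 [-0.3 -0.8]
 [ 0.2 -1.1]
 [-0.3  1.2]
 [-2.1  0.2]
 [-0.7 -1. ]
 [-0.7  1.3]]
ring px [ 0.52494847 -0.14139445  0.122     ]
T [ 0.53816845 -0.12910368  0.142     ] [ 0.51111102 -0.15340606  0.142     ] [ 0.52463973 -0.14125487  0.142     ] -138.07052499845489
lever [0.50255895 0.00710129 0.091     ] [0.60008567 0.02129879 0.091     ]
bottle [ 0.60853246 -0.33222831  0.13      ] jar [ 0.49645847 -0.33409923  0.09      ]
```

```bash
cat >> h.py <<'E'
from scipy.spatial.transform import Rotation as Ro
def st():
    s=env.read_state();R=Ro.from_rotvec(s["orientation"]).as_matrix()
    return s,R
def go(target):
    s,R=st(); d=R.T@(np.array(target)-s["ee_pos"]); print("tool shift units",np.round(d/.025,2),"yaw jaws",round(np.degrees(np.arctan2(R[1,1],R[0,1])),2),"q6",round(s["joints"][5],3))
def rep():
    s,R=st(); print("t",round(s["time"],2),"p",np.round(s["ee_pos"],4),"F",np.round(s["ft_force"],2),"M",np.round(s["ft_torque"],3),"gap",round(float(s["finger_gap"]),4),"q",np.round(s["joints"],2),"yaw",round(np.degrees(np.arctan2(R[1,1],R[0,1])),2),"xax",np.round(R[:,0],3))
E
python3 -c "
from h import *
print(st()[1].round(3)); rep(); go([.525,-.141,.22])"
```

```text
[[-0.     0.24  -0.971]
 [ 0.001 -0.971 -0.24 ]
 [-1.    -0.001 -0.   ]]
t 0.2 p [ 0.1502 -0.6065  0.2529] F [ 0.07  0.82 -0.17] M [ 0.015 -0.037 -0.046] gap 0.0858 q [-1.42  0.49  1.35  0.    1.3  -0.1 ] yaw -76.09 xax [-0.     0.001 -1.   ]
tool shift units [  1.33 -14.47 -19.03] yaw jaws -76.09 q6 -0.096
```

```bash
python3 -m crank '[[0,0,-0.75,-1,0],[0,0,-0.75,-1,0],[0,0,-0.75,-1,0],[0,0,-0.75,-1,0],[0,0,-0.75,-1,0],[0,0,-0.75,-1,0],[0,0,-0.75,-1,0],[0,0,-0.75,-1,0],[0,0,-0.75,-1,0],[0,0,-0.75,-1,0],[0,0,-0.75,-1,0],[0,0,-0.75,-1,0],[0,0,-0.75,-1,0],[0,0,-0.75,-1,0],[0,0,-0.75,-1,0],[0,0,-0.75,-1,0]]' 40; python3 -c "
from h import *
rep(); go([.525,-.141,.22])"
```

```text
time: 1.53
ee_pos: [0.4756, -0.2055, 0.2511]
orientation: [2.096, 0.247, -2.099]
ft_force: [0.3, 0.2, -0.1]
finger_gap: 0.0851
t 1.53 p [ 0.4756 -0.2055  0.2511] F [ 0.34  0.18 -0.14] M [-0.046 -0.055 -0.014] gap 0.0851 q [-0.52  0.35  1.61 -0.    1.19  0.81] yaw -76.6 xax [-0.001  0.    -1.   ]
tool shift units [ 1.24 -2.05 -2.52] yaw jaws -76.6 q6 0.814
```

```bash
python3 -m crank '[[0,0,-0.75,-0.9,0],[0,0,-0.75,-0.9,0],[0,0.3,-0.5,-0.7,0],[0,0,0,0,-1],[0,0,0,0,-1],[0,0,0,0,-1],[0,0,0,0,-1],[0,0,0,0,-1],[0,0,0,0,-1],[0,0,0,0,-1],[0,0,0,0,-1],[0,0,0,0,0],[0,0,0,0,0]]'; python3 - <<'E'
from h import *
rep(); go([.525,-.141,.18])
for n in("scene","top"):
    c=env.camera(n); a=c["pixels"]
    a=a[160:270,220:430] if n=="top" else a[150:300,150:320]
    cv2.imwrite(f"pics/{n}1.png",cv2.resize(a,None,fx=3.5,fy=3.5,interpolation=cv2.INTER_CUBIC))
    s,R=st(); print(n,proj(c,s["ee_pos"]))
E
```

```text
time: 2.62
ee_pos: [0.5303, -0.1311, 0.2418]
orientation: [1.536, 0.962, -1.537]
ft_force: [0.4, 0.0, 0.0]
finger_gap: 0.0855
t 2.62 p [ 0.5303 -0.1311  0.2418] F [0.41 0.01 0.01] M [-0.027 -0.005 -0.031] gap 0.0855 q [-0.35  0.4   1.55  0.    1.19  0.1 ] yaw -26.06 xax [-0.002  0.002 -1.   ]
tool shift units [ 2.47 -0.01  0.45] yaw jaws -26.06 q6 0.102
scene [[232.49841985 199.66991679]]
top [[335.96253337 205.97222488]]
```

View pics/scene1.png

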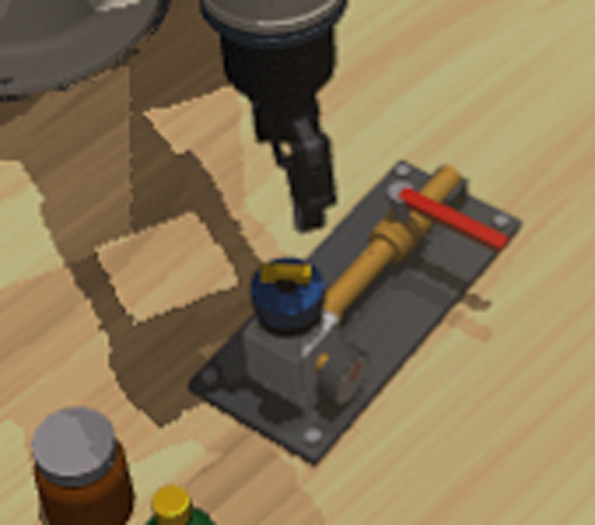

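View pics/top1.png

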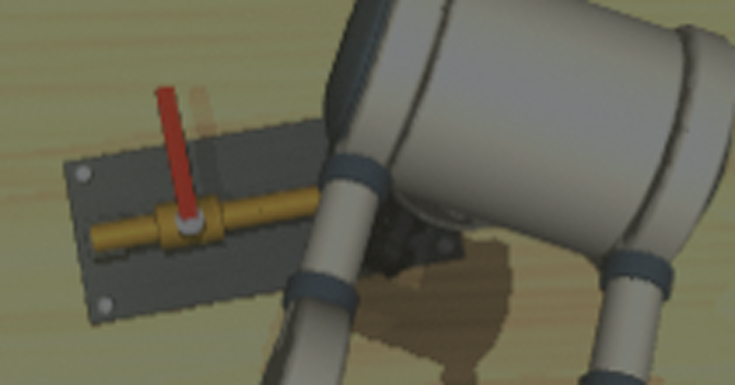

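```bash
python3 - <<'E'
from h import *
T=env.camera("top");S=env.camera("scene")
for xy in([.525,-.141],[.5256,-.141]):
    c=np.array([xy[0],xy[1],.122]); th=np.linspace(0,6.283,60)
    P=c+.028*np.c_[np.cos(th),np.sin(th),0*th]; Q=P-[0,0,.02]
    for n,C,o,f in(("s",S,(200,190),6),("t",T,(230,170),4)):
        for A in(P,Q):
            p=(proj(C,A)-o)*f+f/2-.5; print(n,p.min(0).round(),p.max(0).round())
E
python3 - <<'E'
import cv2
a=cv2.imread("pics/scene0.png")[218:252,215:262]; cv2.imwrite("pics/rz.png",cv2.resize(a,None,fx=12,fy=12,interpolation=cv2.INTER_NEAREST))
E
```

```text
s [125. 201.] [252. 300.]
s [129. 229.] [254. 327.]
t [368. 123.] [457. 213.]
t [364. 126.] [452. 214.]
s [126. 202.] [253. 300.]
s [130. 230.] [255. 328.]
t [368. 122.] [457. 212.]
t [364. 125.] [452. 213.]
```

View pics/rz.png

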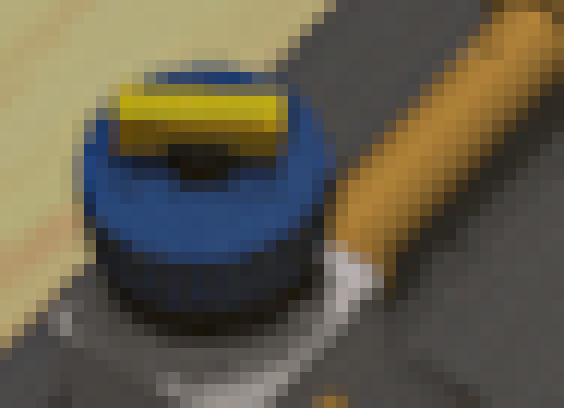

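```bash
python3 -c "
from h import *
go([.526,-.140,.12])"; python3 -m crank '[[0,0.8,0,0.1,0],[0,0.8,0,0.1,0],[0,0.8,0,0.05,0],[0,0.5,0,0,0],[0,0,0,0,0],[0,0,0,0,0]]'; python3 -c "
from h import *
rep();go([.526,-.140,.12])"
```

```text
tool shift units [4.87 0.01 0.4 ] yaw jaws -26.03 q6 0.102
time: 3.32
ee_pos: [0.5286, -0.1372, 0.168]
orientation: [1.544, 0.952, -1.541]
ft_force: [0.3, -0.1, 0.8]
finger_gap: 0.0856
t 3.32 p [ 0.5286 -0.1372  0.168 ] F [ 0.28 -0.06  0.82] M [-0.014  0.     0.109] gap 0.0856 q [-0.36  0.49  1.64  0.    1.01  0.1 ] yaw -26.62 xax [ 0.001  0.001 -1.   ]
tool shift units [ 1.92 -0.04  0.15] yaw jaws -26.62 q6 0.1
```

```bash
python3 -m crank '[[0,0.6,-0.02,0.1,0],[0,0.6,-0.02,0.1,0],[0,0.6,0,0.05,0],[0,0.2,0,0,0],[0,0,0,0,0],[0,0,0,0,0]]'; python3 - <<'E'
from h import *
rep();go([.526,-.140,.12])
c=env.camera("scene"); cv2.imwrite("pics/s2.png",cv2.resize(c["pixels"][170:280,180:300],None,fx=5,fy=5,interpolation=cv2.INTER_CUBIC))
E
```

```text
time: 3.82
ee_pos: [0.5281, -0.1434, 0.122]
orientation: [1.549, 0.943, -1.538]
ft_force: [0.3, -0.1, -0.2]
finger_gap: 0.0854
t 3.82 p [ 0.5281 -0.1434  0.122 ] F [ 0.25 -0.15 -0.22] M [-0.005 -0.013  0.022] gap 0.0854 q [-0.38  0.55  1.69  0.    0.9   0.09] yaw -26.84 xax [ 0.008 -0.002 -1.   ]
tool shift units [ 0.08 -0.14 -0.08] yaw jaws -26.84 q6 0.092
```

View pics/s2.png

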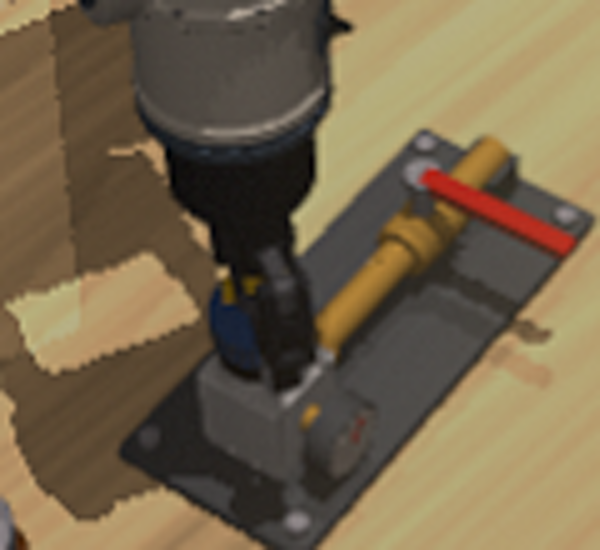

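```bash
python3 -m crank '[[0.1,0.08,-0.14,-0.1,0],[0.25,0,0,0,0],[0.25,0,0,0,0],[0.25,0,0,0,0],[0.25,0,0,0,0]]' 40; python3 - <<'E'
from h import *
rep();go([.526,-.140,.12])
E
```

```text
time: 4.28
ee_pos: [0.5275, -0.1393, 0.123]
orientation: [1.551, 0.94, -1.534]
ft_force: [0.2, -0.4, 0.5]
finger_gap: 0.0643
t 4.28 p [ 0.5275 -0.1393  0.123 ] F [ 0.21 -0.39  0.46] M [ 0.012 -0.01  -0.008] gap 0.0643 q [-0.37  0.55  1.69  0.    0.89  0.1 ] yaw -26.83 xax [ 0.013 -0.004 -1.   ]
tool shift units [ 0.12 -0.04  0.05] yaw jaws -26.83 q6 0.099
```

```bash
python3 -m crank '[[0.3,0.08,0,0,0],[0.3,0,0,0,0],[0.34,0,0,0,0],[0.34,0,0,0,0],[0.36,0,0,0,0],[0.36,0,0,0,0]]' 25; python3 - <<'E'
from h import *
rep();go([.526,-.140,.12])
E
```

```text
time: 4.78
ee_pos: [0.5268, -0.1391, 0.1212]
orientation: [1.55, 0.941, -1.535]
ft_force: [-0.8, 1.1, -0.5]
finger_gap: 0.0552
t 4.78 p [ 0.5268 -0.1391  0.1212] F [-0.82  1.06 -0.51] M [0.135 0.089 0.07 ] gap 0.0552 q [-0.37  0.55  1.7   0.    0.89  0.1 ] yaw -26.84 xax [ 0.012 -0.003 -1.   ]
tool shift units [ 0.05 -0.01  0.05] yaw jaws -26.84 q6 0.099
```

```bash
python3 -m crank '[[0.5,0,0,0,0],[0.6,0,0,0,0],[0.6,0,0,0,0],[0.6,0,0,0,0]]' 60; python3 - <<'E'
from h import *
rep();go([.526,-.140,.12])
c=env.camera("scene"); cv2.imwrite("pics/s3.png",cv2.resize(c["pixels"][190:260,200:280],None,fx=7,fy=7,interpolation=cv2.INTER_CUBIC))
E
```

```text
time: 5.12
ee_pos: [0.5268, -0.139, 0.1214]
orientation: [1.551, 0.941, -1.535]
ft_force: [-1.0, 1.7, 2.8]
finger_gap: 0.0541
t 5.12 p [ 0.5268 -0.139   0.1214] F [-0.98  1.68  2.79] M [0.155 0.194 0.069] gap 0.0541 q [-0.37  0.55  1.7   0.    0.89  0.1 ] yaw -26.84 xax [ 0.012 -0.003 -1.   ]
tool shift units [ 0.06 -0.01  0.05] yaw jaws -26.84 q6 0.099
```

View pics/s3.png

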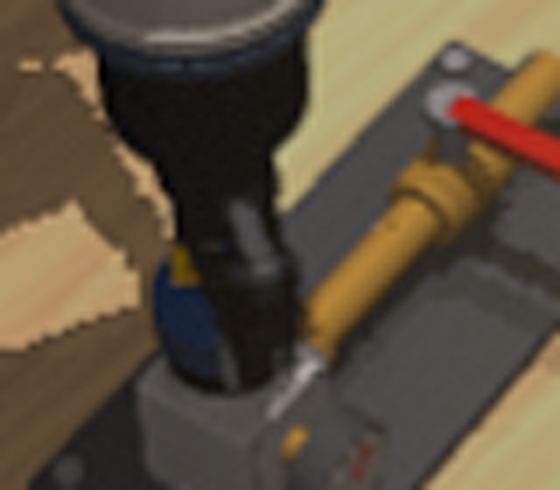

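The fingers have stopped on the ring at a 54 mm gap, and the picture shows them on its sides at about (240,330). I'll turn it in small steps.

```bash
python3 -m crank '[[0.6,0,0,0,0.4],[0.6,0,0,0,0.4]]';python3 -c "
from h import *
rep()";  python3 -m crank '[[0.6,0,0,0,0.4],[0.6,0,0,0,0.4]]';python3 -c "
from h import *
rep()"
```

```text
time: 5.33
ee_pos: [0.5269, -0.139, 0.1214]
orientation: [1.609, 0.886, -1.593]
ft_force: [-1.1, 1.2, 2.4]
finger_gap: 0.0542
t 5.33 p [ 0.5269 -0.139   0.1214] F [-1.14  1.17  2.35] M [0.173 0.198 0.139] gap 0.0542 q [-0.37  0.55  1.7   0.    0.89  0.18] yaw -31.68 xax [ 0.012 -0.003 -1.   ]
time: 5.5
ee_pos: [0.5269, -0.1391, 0.1214]
orientation: [1.669, 0.826, -1.653]
ft_force: [-1.8, 1.0, 1.7]
finger_gap: 0.0542
t 5.5 p [ 0.5269 -0.1391  0.1214] F [-1.79  1.03  1.74] M [0.075 0.177 0.108] gap 0.0542 q [-0.37  0.55  1.7   0.    0.89  0.27] yaw -36.69 xax [ 0.012 -0.003 -1.   ]
```

```bash
for i in 1; do python3 -m crank '[[0.6,0,0,0,0.4],[0.6,0,0,0,0.3]]';python3 -c "
from h import *
rep()"; done
```

```text
time: 5.67
ee_pos: [0.5269, -0.1391, 0.1214]
orientation: [1.722, 0.771, -1.704]
ft_force: [-1.8, 1.4, 2.8]
finger_gap: 0.0543
t 5.67 p [ 0.5269 -0.1391  0.1214] F [-1.84  1.39  2.76] M [0.107 0.247 0.128] gap 0.0543 q [-0.37  0.55  1.7   0.    0.89  0.35] yaw -41.14 xax [ 0.012 -0.003 -1.   ]
```

```bash
python3 -m crank '[[0.6,0,0,0,0.4],[0.6,0,0,0,0]]';python3 -c "
from h import *
rep()"
```

```text
time: 5.83
ee_pos: [0.527, -0.1391, 0.1214]
orientation: [1.752, 0.737, -1.734]
ft_force: [-1.1, 1.8, 1.9]
finger_gap: 0.0541
t 5.83 p [ 0.527  -0.1391  0.1214] F [-1.14  1.82  1.87] M [ 0.117  0.266 -0.165] gap 0.0541 q [-0.37  0.55  1.7   0.    0.89  0.39] yaw -43.75 xax [ 0.012 -0.003 -1.   ]
```

```bash
python3 -m crank '[[0.6,0,0,0,0.4],[0.6,0,0,0,0.4]]' | sed -n 1p;python3 -c "
from h import *
rep()"; python3 -m crank '[[0.6,0,0,0,0.3],[0.6,0,0,0,0.3]]'| sed -n 1p;python3 -c "
from h import *
rep()"
```

```text
time: 6.0
t 6.0 p [ 0.527  -0.1392  0.1214] F [-0.54  1.27  1.77] M [0.042 0.177 0.116] gap 0.054 q [-0.37  0.55  1.7   0.    0.89  0.48] yaw -48.45 xax [ 0.012 -0.003 -1.   ]
time: 6.17
t 6.17 p [ 0.527  -0.1392  0.1214] F [-0.99  1.32  2.22] M [0.086 0.199 0.125] gap 0.0538 q [-0.37  0.55  1.7   0.    0.89  0.54] yaw -52.07 xax [ 0.012 -0.004 -1.   ]
```

```bash
python3 -m crank '[[0.6,0,0,0,0.4],[0.6,0,0,0,0.4]]' | sed -n 1p;python3 -c "
from h import *
rep()"
```

```text
time: 6.33
t 6.33 p [ 0.527  -0.1392  0.1214] F [-1.4   0.22  2.79] M [0.097 0.211 0.132] gap 0.0542 q [-0.37  0.55  1.7   0.    0.89  0.62] yaw -56.87 xax [ 0.012 -0.004 -1.   ]
```

```bash
 python3 -m crank '[[0.6,0,0,0,0.4],[0.6,0,0,0,0.4]]'| sed -n 1p;python3 -c "
from h import *
rep()"
```

```text
time: 6.5
t 6.5 p [ 0.5271 -0.1393  0.1214] F [-1.05  0.85  2.88] M [0.047 0.206 0.343] gap 0.0538 q [-0.37  0.55  1.7   0.    0.89  0.71] yaw -61.7 xax [ 0.012 -0.004 -1.   ]
```

```bash
 python3 - <<'E'
from h import *
c=env.camera("scene"); cv2.imwrite("pics/s4.png",cv2.resize(c["pixels"][200:250,210:270],None,fx=9,fy=9,interpolation=cv2.INTER_CUBIC))
E
```

```text
(no output)
```

View pics/s4.png

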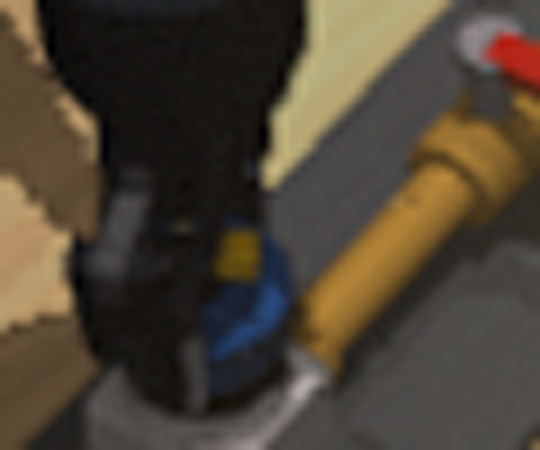

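The torque rose to 0.34 N m, so the ring is on its seat with about 0.22 N m past the friction. One more small step, then hold.

```bash
 python3 -m crank '[[0.6,0,0,0,0.35]]'| sed -n 1p;python3 -c "
from h import *
rep()"; python3 -m crank '[[0.6,0,0,0,0],[0.6,0,0,0,0]]'| sed -n 1p;python3 -c "
from h import *
rep()"
```

```text
time: 6.63
t 6.63 p [ 0.5271 -0.1393  0.1214] F [0.23 1.57 1.8 ] M [0.052 0.193 0.399] gap 0.0539 q [-0.37  0.55  1.7   0.    0.89  0.75] yaw -63.85 xax [ 0.012 -0.004 -1.   ]
time: 6.8
t 6.8 p [ 0.5271 -0.1393  0.1214] F [-1.98  1.94  2.  ] M [0.054 0.238 0.12 ] gap 0.0542 q [-0.37  0.55  1.7   0.    0.89  0.74] yaw -63.68 xax [ 0.012 -0.004 -1.   ]
```

```bash
 python3 -m crank '[[0.6,0,0,0,0.2]]'| sed -n 1p;python3 -c "
from h import *
rep()"; python3 -m crank '[[0.6,0,0,0,0.1]]'| sed -n 1p;python3 -c "
from h import *
rep()"
```

```text
time: 6.88
t 6.88 p [ 0.5271 -0.1393  0.1214] F [-1.39  1.35  2.57] M [0.08  0.156 0.436] gap 0.0543 q [-0.37  0.55  1.7   0.    0.89  0.76] yaw -64.76 xax [ 0.012 -0.004 -1.   ]
time: 6.97
t 6.97 p [ 0.5271 -0.1393  0.1214] F [-1.54  0.31  2.37] M [0.105 0.191 0.427] gap 0.0541 q [-0.37  0.55  1.7   0.    0.89  0.77] yaw -65.37 xax [ 0.012 -0.004 -1.   ]
```

```bash
 python3 -m crank '[[0.6,0,0,0,0.05],[0.6,0,0,0,0.05]]'| sed -n 1p;python3 -c "
from h import *
rep()"; python3 -m crank '[[0.6,0,0,0,0.03],[0.6,0,0,0,0],[0.6,0,0,0,0],[0.6,0,0,0,0]]'| sed -n 1p;python3 -c "
from h import *
rep()"
```

```text
time: 7.13
t 7.13 p [ 0.5271 -0.1393  0.1214] F [-1.38  1.58  1.35] M [0.06  0.189 0.438] gap 0.0542 q [-0.37  0.55  1.7   0.    0.89  0.78] yaw -65.96 xax [ 0.012 -0.004 -1.   ]
time: 7.47
t 7.47 p [ 0.5271 -0.1393  0.1214] F [-1.07  1.22  2.3 ] M [0.073 0.213 0.302] gap 0.0542 q [-0.37  0.55  1.7   0.    0.89  0.79] yaw -66.13 xax [ 0.012 -0.004 -1.   ]
```

```bash
 python3 -m crank '[[0.6,0,0,0,0.05],[0.6,0,0,0,0.03]]'| sed -n 1p;python3 -c "
from h import *
rep()"; python3 -m crank '[[0.3,0,0,0,0],[0.15,0,0,0,0],[0,0,0,0,0],[0,0,0,0,0],[0,0,0,0,0]]'| sed -n 1p;python3 -c "
from h import *
rep()"
```

```text
time: 7.63
t 7.63 p [ 0.5271 -0.1393  0.1214] F [-1.12  0.69  2.97] M [0.116 0.2   0.482] gap 0.0543 q [-0.37  0.55  1.7   0.    0.89  0.79] yaw -66.63 xax [ 0.012 -0.004 -1.   ]
time: 8.05
t 8.05 p [ 0.5275 -0.1395  0.1212] F [ 0.74  0.01 -0.  ] M [ 0.01   0.015 -0.013] gap 0.0856 q [-0.37  0.55  1.69  0.    0.89  0.8 ] yaw -66.72 xax [ 0.012 -0.004 -1.   ]
```

Released cleanly. Now straight up, then look.

```bash
 python3 -m crank '[[0,-0.5,0,0,0],[0,-1,0,0,0],[0,-1,0,0,0],[0,-1,0,0,0],[0,-1,0,0,0],[0,-0.3,0,0,0],[0,0,0,0,0]]'| sed -n 1p;python3 - <<'E'
from h import *
rep()
c=env.camera("scene"); cv2.imwrite("pics/s5.png",cv2.resize(c["pixels"][190:285,200:310],None,fx=6,fy=6,interpolation=cv2.INTER_CUBIC))
E
```

```text
time: 8.63
t 8.63 p [ 0.5252 -0.1389  0.2453] F [-0.49 -0.31 -0.1 ] M [-0.005 -0.007 -0.004] gap 0.0853 q [-0.37  0.38  1.57  0.    1.18  0.8 ] yaw -66.75 xax [ 0.009 -0.003 -1.   ]
```

View pics/s5.png

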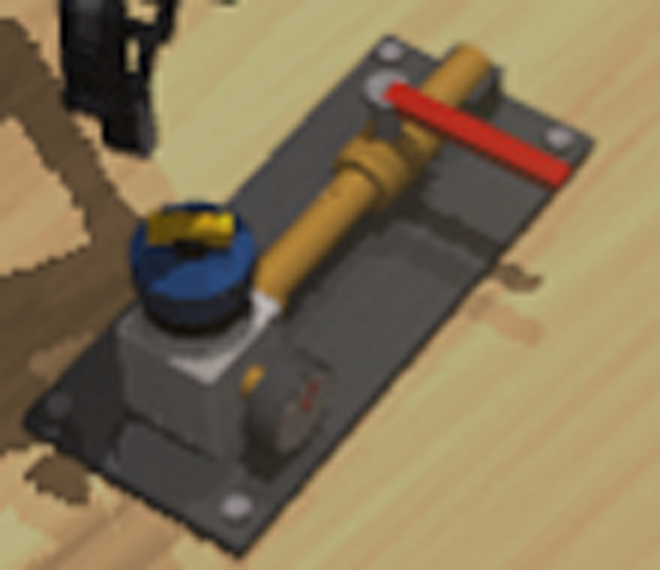

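```bash
 python3 -m crank '[[1,0,0,0,1],[1,0,0,0,1],[1,0,0,0,0.5],[1,0,0,0,0],[1,0,0,0,0]]' 40| sed -n 1p;python3 - <<'E'
from h import *
rep(); go([.583,-.018,.2]); go([.583,-.018,.098])
E
```

```text
time: 9.1
t 9.1 p [ 0.5232 -0.1382  0.2389] F [-0.4  -0.89  0.04] M [-0.004 -0.024 -0.004] gap 0.0257 q [-0.37  0.39  1.57  0.    1.17  1.07] yaw -82.31 xax [ 0.003 -0.    -1.   ]
tool shift units [ 1.56 -4.44 -3.01] yaw jaws -82.31 q6 1.067
tool shift units [ 5.64 -4.45 -3.  ] yaw jaws -82.31 q6 1.067
```

```bash
 python3 -m crank '[[1,0,-0.9,-0.6,0],[1,0,-0.9,-0.6,0],[1,0.2,-0.9,-0.6,0],[1,0.4,-0.9,-0.6,0],[1,0.4,-0.8,-0.6,0],[1,0,0,0,0],[1,0,0,0,0]]' | sed -n 1p;python3 - <<'E'
from h import *
rep(); go([.583,-.018,.098])
for n in("scene","top"):
    c=env.camera(n); a=c["pixels"]
    a=a[160:270,220:430] if n=="top" else a[150:300,190:340]
    cv2.imwrite(f"pics/{n}6.png",cv2.resize(a,None,fx=3.5,fy=3.5,interpolation=cv2.INTER_CUBIC))
E
```

```text
time: 9.68
t 9.68 p [ 0.583  -0.0142  0.2072] F [-0.26 -0.87  0.39] M [-0.059  0.031 -0.028] gap 0.0001 q [-0.13  0.48  1.51  0.    1.16  1.3 ] yaw -81.52 xax [-0.004  0.001 -1.   ]
tool shift units [4.37 0.16 0.01] yaw jaws -81.52 q6 1.296
```

View pics/scene6.png

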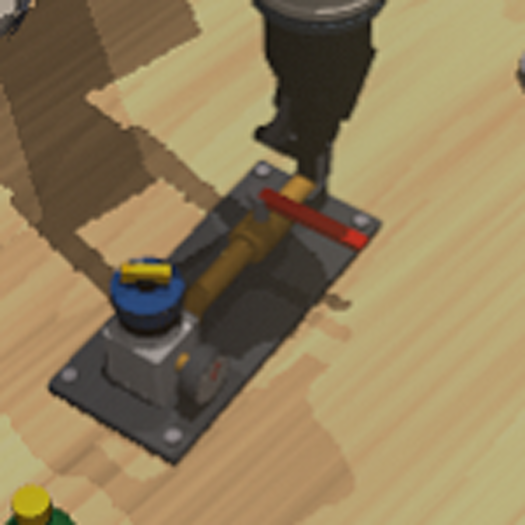

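View pics/top6.png

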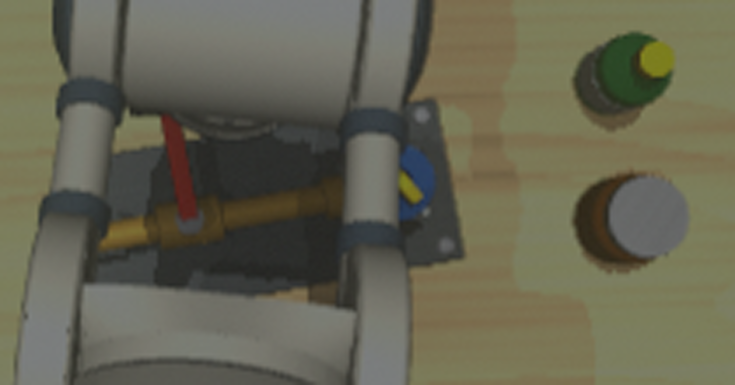

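```bash
 python3 -m crank '[[1,0.8,0.1,0,0],[1,0.8,0.1,0,0],[1,0.8,0.05,0,0],[1,0.8,0,0,0],[1,0.6,0,0,0],[1,0,0,0,0],[1,0,0,0,0]]' | sed -n 1p;python3 - <<'E'
from h import *
rep(); go([.583,-.018,.098])
c=env.camera("scene"); a=c["pixels"][150:300,190:340]
cv2.imwrite(f"pics/s7.png",cv2.resize(a,None,fx=4,fy=4,interpolation=cv2.INTER_CUBIC))
E
```

```text
time: 10.37
t 10.37 p [ 0.5831 -0.0284  0.1121] F [0.36 0.18 0.62] M [-0.002  0.026 -0.026] gap 0.0004 q [-0.15  0.61  1.6  -0.    0.94  1.28] yaw -81.71 xax [ 0.001 -0.001 -1.   ]
tool shift units [ 0.56 -0.41 -0.06] yaw jaws -81.71 q6 1.276
```

View pics/s7.png

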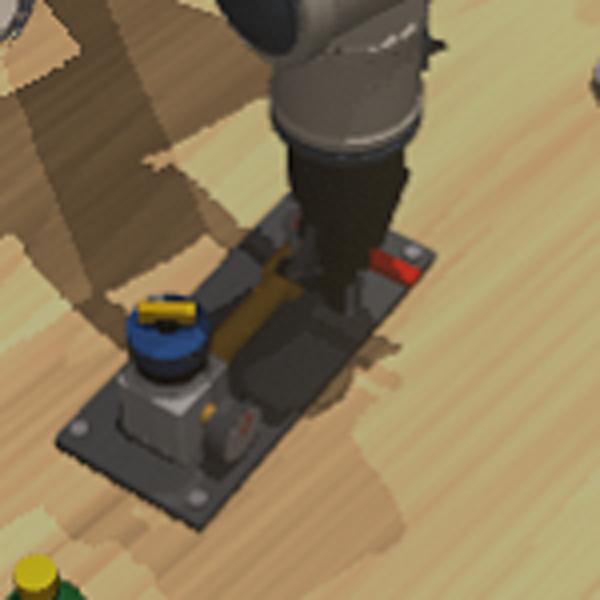

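```bash
 python3 -m crank '[[1,0.55,-0.1,0,0],[1,0,-0.3,0,0],[1,0,-0.2,0,0],[1,0,0,0,0]]' | sed -n 1p;python3 -c "
from h import *
rep()"; python3 -m crank '[[1,0,-0.31,-0.1,-1],[1,0,-0.31,-0.1,-1],[1,0,-0.31,-0.1,-1]]' | sed -n 1p;python3 - <<'E'
from h import *
rep()
A=np.array([.503,.0075]);s,R=st();d=s["ee_pos"][:2]-A;print(np.degrees(np.arctan2(d[1],d[0])),np.hypot(*d))
E
```

```text
time: 10.75
t 10.75 p [ 0.5825 -0.014   0.1029] F [ 0.38  0.46 -0.08] M [ 0.031  0.02  -0.017] gap 0.0001 q [-0.13  0.62  1.61 -0.    0.91  1.3 ] yaw -81.79 xax [ 0.007 -0.002 -1.   ]
time: 11.0
t 11.0 p [0.5855 0.0104 0.1064] F [ 0.6  -1.81  2.2 ] M [-0.222  0.05  -0.005] gap -0.0003 q [-0.08  0.61  1.6  -0.    0.91  1.02] yaw -63.38 xax [ 0.011 -0.003 -1.   ]
1.9803691556946885 0.08256795367356332
```

```bash
 python3 -m crank '[[1,0.3,-0.31,-0.1,-1],[1,0.15,-0.31,-0.1,-1],[1,0.1,-0.31,-0.1,-1]]' | sed -n 1p;python3 - <<'E'
from h import *
rep()
A=np.array([.503,.0075]);s,R=st();d=s["ee_pos"][:2]-A;print(np.degrees(np.arctan2(d[1],d[0])),np.hypot(*d))
c=env.camera("scene"); a=c["pixels"][150:300,190:340]
cv2.imwrite(f"pics/s8.png",cv2.resize(a,None,fx=4,fy=4,interpolation=cv2.INTER_CUBIC))
E
```

```text
time: 11.25
t 11.25 p [0.583  0.0338 0.1039] F [-15.84 -10.03  47.49] M [-1.11   2.671  0.153] gap 0.0004 q [-0.04  0.61  1.62 -0.01  0.89  0.74] yaw -44.34 xax [ 0.024 -0.006 -1.   ]
18.166963432407197 0.08422872664014754
```

View pics/s8.png

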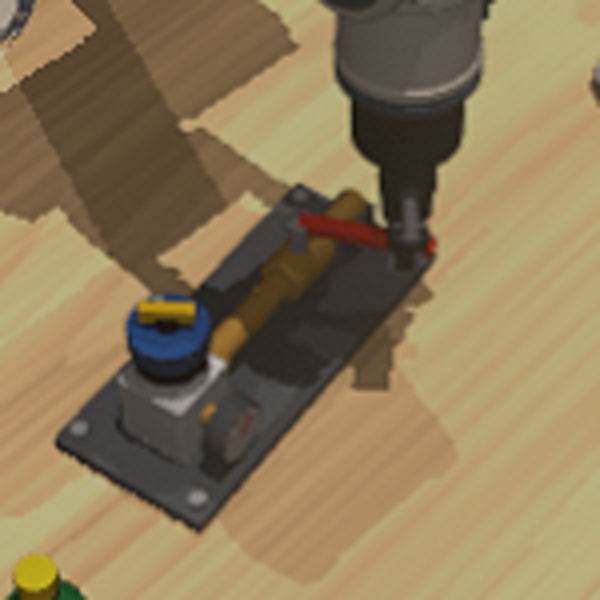

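47 N upward means a finger is bearing down on something, probably the lever's top. I'll lift off right away.

```bash
 python3 -m crank '[[1,-0.6,0,0,0],[1,-0.6,0,0,0],[1,0,0,0,0],[1,0,0,0,0]]' | sed -n 1p;python3 - <<'E'
from h import *
rep()
c=env.camera("scene"); a=c["pixels"][175:260,230:330]
cv2.imwrite(f"pics/s9.png",cv2.resize(a,None,fx=7,fy=7,interpolation=cv2.INTER_CUBIC))
E
```

```text
time: 11.63
t 11.63 p [0.583  0.0364 0.1412] F [ 0.17  0.43 -0.58] M [0.01  0.027 0.028] gap -0.0 q [-0.04  0.56  1.6  -0.01  0.96  0.72] yaw -43.44 xax [ 0.031 -0.006 -0.999]
```

View pics/s9.png

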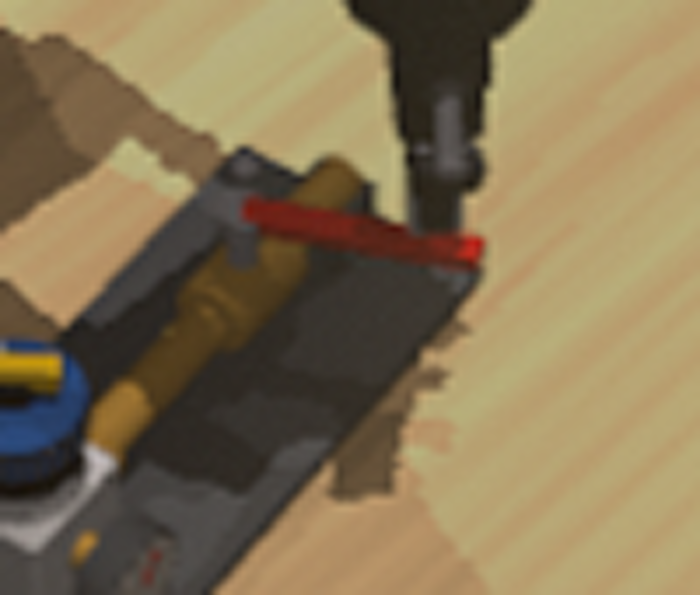

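```bash
 python3 - <<'E'
from h import *
c=env.camera("scene")
e=unproj(c,(230+476/7,175+250/7),.088); A=np.array([.503,.0075])
print(e,np.degrees(np.arctan2(*(e[:2]-A)[::-1])),np.hypot(*(e[:2]-A)))
E
```

```text
[0.58900339 0.05790633 0.088     ] 30.374442020159414 0.09968641216786787
```

```bash
 python3 - <<'E'
from h import *
go([.588,.011,.141])
E
python3 -m crank '[[1,0,0.8,0.5,0],[1,0,0,0.1,0],[1,0,0,0,0]]' | sed -n 1p;python3 - <<'E'
from h import *
rep();go([.588,.011,.088])
E
```

```text
tool shift units [-0.01  0.85  0.59] yaw jaws -43.46 q6 0.725
time: 11.98
t 11.98 p [0.5865 0.0115 0.1391] F [-0.47 -0.6   0.32] M [-0.057  0.03  -0.023] gap 0.0003 q [-0.08  0.56  1.59 -0.    0.96  0.68] yaw -43.41 xax [ 0.028 -0.006 -1.   ]
tool shift units [2.04 0.01 0.  ] yaw jaws -43.41 q6 0.68
```

```bash
python3 -m crank '[[1,0.7,0,0,0],[1,0.7,0,0,0],[1,0.7,0,0,0],[1,0.2,0,0,0],[1,0,0,0,0]]' | sed -n 1p;python3 - <<'E'
from h import *
rep();go([.588,.011,.088])
E
```

```text
time: 12.4
t 12.4 p [0.5875 0.0117 0.078 ] F [0.31 0.67 0.26] M [-0.     0.003 -0.005] gap -0.0005 q [-0.08  0.65  1.63 -0.    0.83  0.68] yaw -43.5 xax [ 0.026 -0.006 -1.   ]
tool shift units [-0.4   0.04  0.  ] yaw jaws -43.5 q6 0.683
```

```bash
python3 - <<'E'
from h import *
s,R=st();A=np.array([.503,.0075]);p=s["ee_pos"].copy()
for th in range(30,106,6):
    t=np.radians(th);u=np.array([np.cos(t),np.sin(t)]);n=np.array([-u[1],u[0]])
    q=np.r_[A+.075*u-.024*n,.086]; print(th,q.round(3),(R.T@(q-p)/.025).round(2)); p=q
E
```

```text
30 [0.58  0.024 0.086] [-0.33 -0.56 -0.16]
36 [0.578 0.032 0.086] [-0.   -0.28 -0.17]
42 [0.575 0.04  0.086] [-0.   -0.3  -0.14]
48 [0.571 0.047 0.086] [-0.01 -0.31 -0.11]
54 [0.567 0.054 0.086] [-0.01 -0.32 -0.08]
60 [0.561 0.06  0.086] [-0.01 -0.33 -0.04]
66 [0.555 0.066 0.086] [-0.01 -0.33 -0.01]
72 [0.549 0.071 0.086] [-0.01 -0.33  0.03]
78 [0.542 0.076 0.086] [-0.01 -0.32  0.06]
84 [0.535 0.08  0.086] [-0.01 -0.32  0.09]
90 [0.527 0.082 0.086] [-0.01 -0.3   0.13]
96 [0.519 0.085 0.086] [-0.01 -0.29  0.16]
102 [0.511 0.086 0.086] [-0.01 -0.27  0.19]
```

```bash
python3 -m crank '[[1,-0.25,-0.56,-0.16,0],[1,0,-0.28,-0.17,0],[1,0,-0.3,-0.14,0]]' | sed -n 1p;python3 - <<'E'
from h import *
rep();go([.575,.040,.086])
E
```

```text
time: 12.65
t 12.65 p [0.5743 0.0408 0.0849] F [ 1.07 -2.35 -0.61] M [-0.318 -0.07   0.036] gap 0.0002 q [-0.03  0.63  1.66 -0.01  0.83  0.74] yaw -43.59 xax [ 0.026 -0.006 -1.   ]
tool shift units [-0.04  0.04  0.  ] yaw jaws -43.59 q6 0.736
```

Clean pushing this time, about 2.5 N sideways and no vertical load.

```bash
python3 -m crank '[[1,0,-0.31,-0.11,0],[1,0,-0.32,-0.08,0],[1,0,-0.33,-0.04,0]]' | sed -n 1p;python3 - <<'E'
from h import *
rep();go([.561,.060,.086])
E
```

```text
time: 12.9
t 12.9 p [0.5608 0.0646 0.0864] F [ 1.11 -2.1   0.03] M [-0.354 -0.136  0.028] gap -0.0001 q [ 0.01  0.62  1.69 -0.01  0.81  0.78] yaw -43.51 xax [ 0.03  -0.006 -1.   ]
tool shift units [0.02 0.13 0.13] yaw jaws -43.51 q6 0.778
```

```bash
python3 -m crank '[[1,0,-0.33,-0.01,0],[1,0,-0.33,0.03,0]]' | sed -n 1p;python3 - <<'E'
from h import *
rep();go([.549,.071,.086])
c=env.camera("scene"); a=c["pixels"][175:260,230:330]
cv2.imwrite(f"pics/s10.png",cv2.resize(a,None,fx=7,fy=7,interpolation=cv2.INTER_CUBIC))
E
```

```text
time: 13.07
t 13.07 p [0.5477 0.0774 0.0865] F [ 1.55 -1.75  0.18] M [-0.279 -0.25   0.019] gap -0.0 q [ 0.04  0.6   1.72 -0.01  0.79  0.8 ] yaw -43.47 xax [ 0.031 -0.006 -0.999]
tool shift units [0.02 0.21 0.15] yaw jaws -43.47 q6 0.802
```

View pics/s10.png

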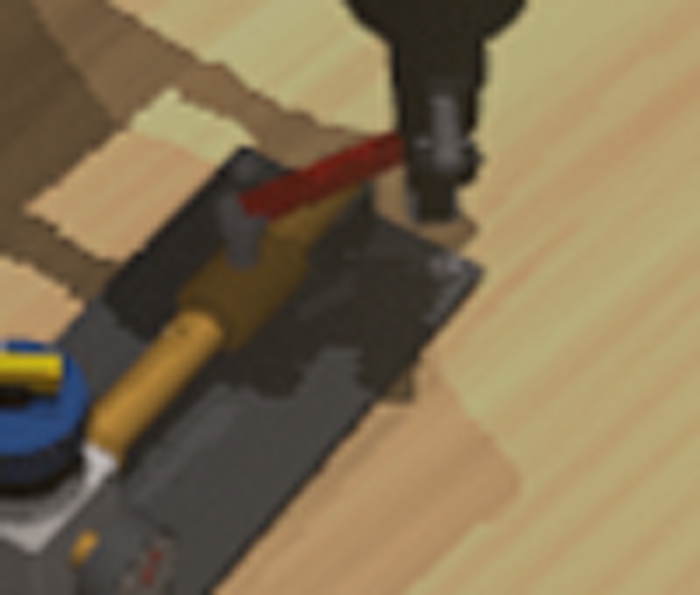

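```bash
python3 -m crank '[[1,0,-0.28,0.18,0],[1,0,-0.26,0.2,0]]' | sed -n 1p;python3 - <<'E'
from h import *
rep();go([.516,.085,.086])
E
```

```text
time: 13.28
t 13.28 p [0.5298 0.0814 0.086 ] F [2.01 1.55 1.31] M [ 0.177 -0.325  0.001] gap 0.0003 q [ 0.05  0.59  1.76 -0.01  0.76  0.81] yaw -43.43 xax [ 0.032 -0.006 -0.999]
tool shift units [-0.02 -0.5   0.28] yaw jaws -43.43 q6 0.81
```

```bash
python3 -m crank '[[1,0,-0.23,0.18,0]]' | sed -n 1p;python3 -c "
from h import *
rep()"; python3 -m crank '[[1,0,-0.12,0.12,0]]' | sed -n 1p;python3 - <<'E'
from h import *
rep();go([.516,.085,.086])
c=env.camera("scene"); a=c["pixels"][175:260,230:330]
cv2.imwrite(f"pics/s11.png",cv2.resize(a,None,fx=7,fy=7,interpolation=cv2.INTER_CUBIC))
E
```

```text
time: 13.37
t 13.37 p [0.5218 0.0822 0.0858] F [ 1.49 -0.37  0.57] M [ 0.027 -0.197  0.008] gap -0.0001 q [ 0.05  0.58  1.78 -0.01  0.75  0.81] yaw -43.43 xax [ 0.032 -0.005 -0.999]
time: 13.45
t 13.45 p [0.5162 0.0821 0.0856] F [2.34 1.16 0.71] M [ 0.111 -0.22  -0.011] gap -0.0003 q [ 0.05  0.58  1.79 -0.01  0.74  0.81] yaw -43.43 xax [ 0.032 -0.005 -0.999]
tool shift units [-0.02 -0.09 -0.08] yaw jaws -43.43 q6 0.813
```

View pics/s11.png

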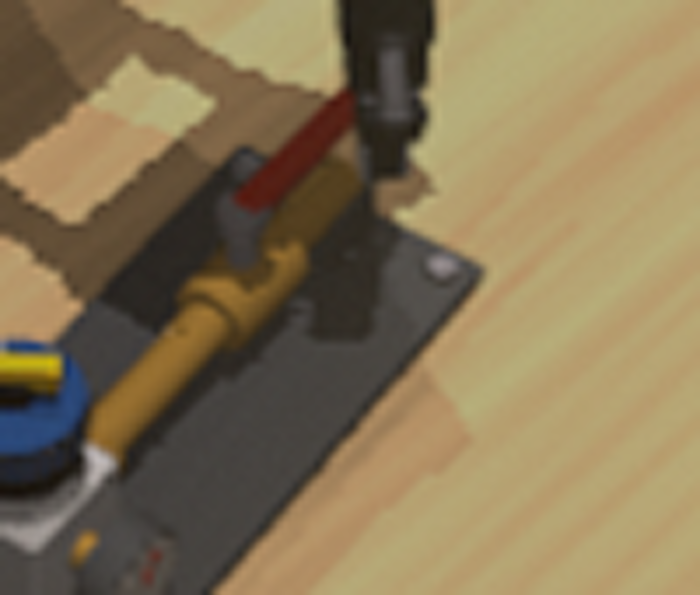

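```bash
python3 -m crank '[[1,0,-0.1,0.1,0]]' | sed -n 1p;python3 -c "
from h import *
rep()"; python3 -m crank '[[1,0,-0.08,0.08,0]]' | sed -n 1p;python3 -c "
from h import *
rep()"
```

```text
time: 13.58
t 13.58 p [0.5131 0.0818 0.0858] F [25.2   3.27 -3.25] M [ 0.5   -3.981 -0.156] gap 0.0002 q [ 0.05  0.57  1.8  -0.01  0.73  0.81] yaw -43.46 xax [ 0.033 -0.005 -0.999]
time: 13.67
t 13.67 p [0.5133 0.0818 0.0864] F [ 20.89   3.58 -10.42] M [ 0.561 -3.08  -0.111] gap -0.0003 q [ 0.05  0.57  1.8  -0.01  0.72  0.81] yaw -43.49 xax [ 0.04  -0.005 -0.999]
```

Force rose to about 25 N, so the lever is at its hard stop. I'll hold briefly, back off to +x, and raise.

```bash
python3 -m crank '[[1,0,0,0,0],[1,0,0,0,0],[1,0,0.3,-0.3,0],[1,0,0.5,-0.5,0],[1,0,0.5,-0.5,0],[1,-0.5,0,0,0],[1,-1,0,0,0],[1,-1,0,0,0],[1,-1,0,0,0],[1,-1,0,0,0],[1,-1,0,0,0],[1,0,0,0,0]]' | sed -n 1p;python3 -c "
from h import *
rep();go([.3,-.4,.3])"
```

```text
time: 14.67
t 14.67 p [0.5516 0.0807 0.2279] F [1.15 0.58 1.  ] M [ 0.025  0.005 -0.01 ] gap 0.0 q [ 0.04  0.42  1.57 -0.01  1.13  0.81] yaw -43.69 xax [ 0.027 -0.006 -1.   ]
tool shift units [-3.04  6.07 20.81] yaw jaws -43.69 q6 0.808
```

```bash
python3 -m crank '[[1,-0.2,-0.8,-0.8,0],[1,-0.2,-0.8,-0.8,0],[1,0,-0.8,-0.8,0],[1,0,-0.8,-0.8,0],[1,0,-0.8,-0.8,0],[1,0,-0.8,-0.8,0],[1,0,-0.8,-0.8,0],[1,0,-0.8,-0.8,0],[1,0,-0.8,-0.8,0],[1,0,-0.5,-0.5,0],[1,0,0,0,0],[1,0,0,0,0]]' | sed -n 1p;python3 - <<'E'
from h import *
rep()
c=env.camera("top"); a=c["pixels"]; cv2.imwrite("pics/t12f.png",a);cv2.imwrite("pics/t12.png",cv2.resize(a[170:265,230:425],None,fx=4,fy=4,interpolation=cv2.INTER_CUBIC))
c=env.camera("scene");cv2.imwrite("pics/s12.png",cv2.resize(c["pixels"][190:285,200:310],None,fx=6,fy=6,interpolation=cv2.INTER_CUBIC))
E
```

```text
time: 15.67
t 15.67 p [0.5405 0.3607 0.2308] F [-0.11 -1.32  0.35] M [ 0.023 -0.04   0.027] gap -0.0 q [ 0.51  0.55  1.31 -0.02  1.27  1.28] yaw -44.0 xax [ 0.017 -0.012 -1.   ]
```

View pics/t12.png

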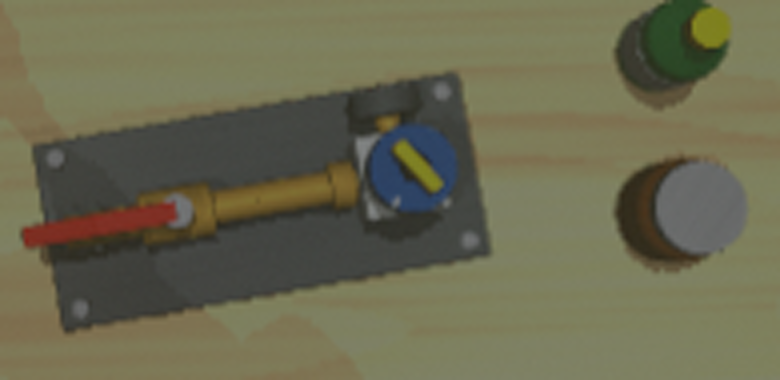

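View pics/s12.png

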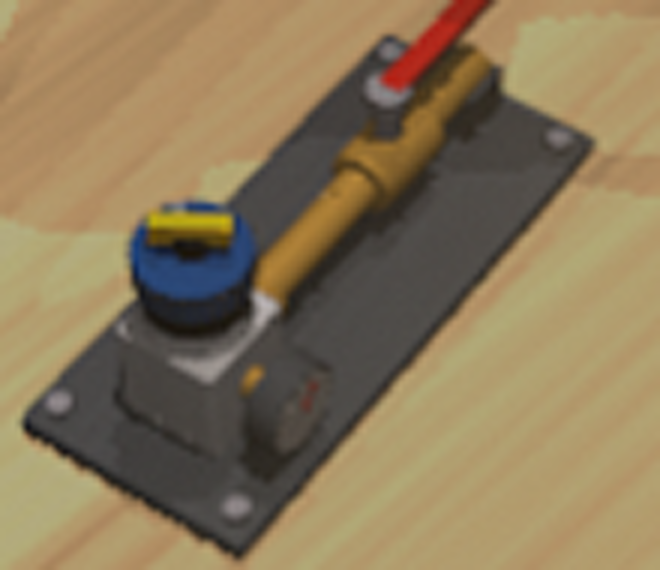

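View pics/t12f.png

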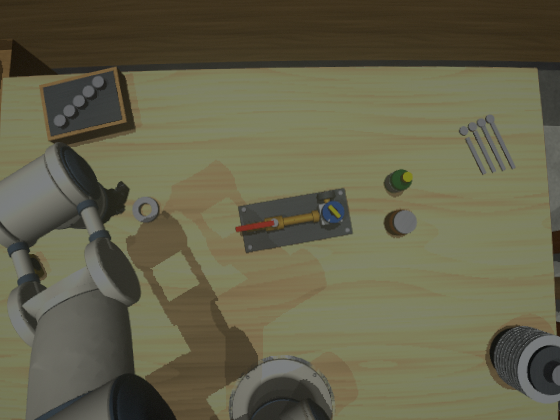

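```bash
python3 - <<'E'
from h import *
T=env.camera("top")
tz=lambda u,v:(230+(u-1.5)/4,170+(v-1.5)/4)
a=unproj(T,tz(176,212),.091);
b=unproj(T,tz(25,237),.091);d=b-a;print("lever",np.radians(np.degrees(np.arctan2(d[1],d[0]))-8.54),np.hypot(*d[:2]))
import cv2
def mark(f):
    im=cv2.imread(f).astype(float); c=proj(T,[.525,-.1412,.122])[0]
    K=[]
    for dg in range(150,270,1):
        t=np.radians(dg); p=proj(T,[.525+.0245*np.cos(t),-.1412+.0245*np.sin(t),.122])[0]
        v=cv2.getRectSubPix(im.astype(np.float32),(1,1),(float(p[0]),float(p[1])))[0,0]; K.append((v[2],dg))
    K=np.array(K); w=K[:,0]-np.percentile(K[:,0],60); m=w>0.5*w.max(); return K[m][:,1].round(), (w[m]*K[m][:,1]).sum()/w[m].sum()
print(mark("pics/top0.png"),mark("pics/t12f.png"))
rep()
E
```

```text
lever 1.5597229882607568 0.09760354342377185
(array([182., 183., 184., 185., 186., 187., 188., 189., 190., 191., 192.]), np.float64(186.81979117491255)) (array([150., 151., 152., 153., 154., 155., 156., 157.]), np.float64(153.1990254946083))
t 15.82 p [0.541  0.3594 0.2314] F [0.47 0.28 0.08] M [ 0.011 -0.005  0.01 ] gap -0.0001 q [ 0.5   0.54  1.31 -0.02  1.27  1.28] yaw -44.1 xax [ 0.017 -0.012 -1.   ]
```

The lever reads 1.56 rad. The ring mark turned about 34 to 36°, past first touch at about 32°, and the T-handle and bystanders haven't moved. I'm handing in.

```bash
python3 -c "
from h import *
env.close_job(); rep()"
```

```text
the job is handed in; nothing more can be done
the job is handed in; nothing more can be done
```

The lock ring is snug on its rubber seat and the valve lever is in line with the pipe. I handed the job in at about 16 s of the 62 s allowed. No verdict came back.

- **Ring:** I gripped it at 60 N and turned it clockwise about 40° at the gripper. It ran at its 0.12 N m friction until it met the seat at roughly 32°, then reached 0.44 to 0.48 N m in total. That puts at least 0.31 N m on the seat, estimated from wrist torque. Going by angle alone, the seat torque could have been up to about 0.55 N m, which is still in the snug range. After release, the white mark showed 34 to 36° of turn, so the ring should still be against the seat. That margin is close to my measuring error, and I had no direct reading of the seat force.
- **Lever:** I pushed it to its hard stop, where the force rose to about 25 N. The last top picture puts it at about 1.56 rad.
- **One slip:** on the first try at the lever, the finger bore down on it with about 47 N on the wrist sensor. The 40 N limit covers the arm and the gripper's body. I took this contact to be on the fingertip, but couldn't confirm it. I lifted off, went in lower, and the second sweep was clean at 2 to 3 N until the stop.
- **Left alone:** in the last pictures the T-handle, bottle, jar and bearing look unmoved from the start. I compared these by eye rather than measuring them. The arm was well clear and touching nothing.

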